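Heft the canisters and load the ballast

TASK

Three identical capped canisters stand on the bench; one holds a steel-filled ballast cartridge, the other two hold hollow ones. Heft them by the canister to find the heavy one and set it back down, then lift its cartridge out by the knob and seat it fully home in the empty ballast well of the grab sampler. Leave all three canisters standing upright on the bench, the two light ones closed, and tip none of them over.

Things in the scene. Friction and masses are not known exactly. Their poses are not given: they have to be found in the camera images.
- canister_a: One of three identical loose round white pots: 56 mm diameter, 70 mm tall, bore 46 mm. Origin at the centre of its underside, z up. The cap of cartridge_a rests loosely on its rim: cap top 76 mm, knob top 98 mm above the bench. The cap is narrower, so the pot can be gripped across its sides from above, 60 mm up. With cartridge, a light one weighs 1.5 to 2.5 N, the loaded one 5 to 8 N.
- cartridge_a: Lifts straight out of canister_a, unlatched. Grey rod, 28 mm diameter; black cap disc 52 mm; knob 20 mm diameter, 22 mm tall. Origin at the rod's lower end, 14 mm above the canister's underside; z up: cap underside at 56 mm, cap top (knob foot) 62, knob top 84; below the cap a 42 mm cone centres it. All three look alike: one is steel-filled, two hollow.
- canister_b: One of three identical loose round white pots: 56 mm diameter, 70 mm tall, bore 46 mm. Origin at the centre of its underside, z up. The cap of cartridge_b rests loosely on its rim: cap top 76 mm, knob top 98 mm above the bench. The cap is narrower, so the pot can be gripped across its sides from above, 60 mm up. With cartridge, a light one weighs 1.5 to 2.5 N, the loaded one 5 to 8 N.
- cartridge_b: Lifts straight out of canister_b, unlatched. Grey rod, 28 mm diameter; black cap disc 52 mm; knob 20 mm diameter, 22 mm tall. Origin at the rod's lower end, 14 mm above the canister's underside; z up: cap underside at 56 mm, cap top (knob foot) 62, knob top 84; below the cap a 42 mm cone centres it. All three look alike: one is steel-filled, two hollow.
- canister_c: One of three identical loose round white pots: 56 mm diameter, 70 mm tall, bore 46 mm. Origin at the centre of its underside, z up. The cap of cartridge_c rests loosely on its rim: cap top 76 mm, knob top 98 mm above the bench. The cap is narrower, so the pot can be gripped across its sides from above, 60 mm up. With cartridge, a light one weighs 1.5 to 2.5 N, the loaded one 5 to 8 N.
- cartridge_c: Lifts straight out of canister_c, unlatched. Grey rod, 28 mm diameter; black cap disc 52 mm; knob 20 mm diameter, 22 mm tall. Origin at the rod's lower end, 14 mm above the canister's underside; z up: cap underside at 56 mm, cap top (knob foot) 62, knob top 84; below the cap a 42 mm cone centres it. All three look alike: one is steel-filled, two hollow.
- sampler: Steel grab sampler, fixed. Origin on the bench, under the axis of its empty ballast well, an upright open tube beside its drum: 56 mm outside, bore 46 mm, 64 mm deep, rim 90 mm above the origin. z up; x towards the drum, which begins 75 mm from the well's axis, 160 mm high, lever arms behind it to 210 mm. A cartridge seated home has its cap on the rim, its origin at 34 mm.

How it is judged:
On the way:
1. the heavy canister is lifted clear of the bench with its cartridge in it (over 3 N of cartridge) (((height (world z) of canister_a above 0.01 m and z of cartridge_a in the frame of canister_a below 0.03 m and contact force between cartridge_a and canister_a above 3 N) or (height (world z) of canister_b above 0.01 m and z of cartridge_b in the frame of canister_b below 0.03 m and contact force between cartridge_b and canister_b above 3 N) or (height (world z) of canister_c above 0.01 m and z of cartridge_c in the frame of canister_c below 0.03 m and contact force between cartridge_c and canister_c above 3 N))), for 0.2 s.
At the end, for the whole second after the job is handed in: the heavy cartridge rests in the ballast well (bearing over 3 N), within 12 mm of its axis and 10 degrees of upright, cap within 7 mm of the rim; all three canisters stand on the bench within 10 degrees of upright; the other two are closed (cartridge raised under 8 mm) (((z of cartridge_a in the frame of sampler between 0.015 and 0.041 m and horizontal distance between cartridge_a and sampler below 0.012 m and angle between cartridge_a's own z axis and vertical below 0.17 rad and linear speed of cartridge_a below 0.03 m/s and contact force between cartridge_a and sampler above 3 N and z of cartridge_b in the frame of canister_b below 0.022 m and z of cartridge_c in the frame of canister_c below 0.022 m) or (z of cartridge_b in the frame of sampler between 0.015 and 0.041 m and horizontal distance between cartridge_b and sampler below 0.012 m and angle between cartridge_b's own z axis and vertical below 0.17 rad and linear speed of cartridge_b below 0.03 m/s and contact force between cartridge_b and sampler above 3 N and z of cartridge_a in the frame of canister_a below 0.022 m and z of cartridge_c in the frame of canister_c below 0.022 m) or (z of cartridge_c in the frame of sampler between 0.015 and 0.041 m and horizontal distance between cartridge_c and sampler below 0.012 m and angle between cartridge_c's own z axis and vertical below 0.17 rad and linear speed of cartridge_c below 0.03 m/s and contact force between cartridge_c and sampler above 3 N and z of cartridge_a in the frame of canister_a below 0.022 m and z of cartridge_b in the frame of canister_b below 0.022 m)) and angle between each of canister_a, canister_b, canister_c's own z axis and vertical below 0.17 rad and height (world z) of each of canister_a, canister_b, canister_c below 0.01 m); the robot touches nothing.
It fails at once if two canisters are open at the same time (cartridges raised more than 25 mm) ((z of cartridge_a in the frame of canister_a above 0.039 m and z of cartridge_b in the frame of canister_b above 0.039 m) or (z of cartridge_b in the frame of canister_b above 0.039 m and z of cartridge_c in the frame of canister_c above 0.039 m) or (z of cartridge_a in the frame of canister_a above 0.039 m and z of cartridge_c in the frame of canister_c above 0.039 m)).
It fails at once if a canister is tipped over (more than 45 degrees) (angle between any of canister_a, canister_b, canister_c's own z axis and vertical above 0.785 rad).
It also fails if it takes over 67 s, if anything falls off the work surface, if the arm or the gripper's body presses on something with over 40 N, if the wrist force passes 120 N, or if a joint passes its speed limit or range.

ROBOT

A 7-joint arm with a two-finger parallel gripper is mounted at the origin on the work surface. World frame = base frame: x ahead of the robot, y to its left, z up, the work surface at z = 0. Lengths are in m, angles in rad, forces in N, time in s.
With the tool pointing down it reaches from about 0.425 to 0.875 m from the base axis. Payload 4.7 kg.
Tool frame: the origin (TCP) lies at the very end of the fingers, on their centre line; the grasp point (between the pads) lies 19 mm behind it; z points along the fingers, y is the line along which they close (so a half turn about z gives the same grasp; the last joint's range is limited). The gripper opens to 87 mm and grips with 3 to 60 N. Pads are 19 mm wide; open, the fingers measure 117 mm over their backs; the gripper's body (75 mm by 190 mm) begins 51 mm behind the grasp point.
Start: joints at [1.331, 0.321, -0.07, 1.45, 0.023, 1.371, -0.057], TCP at [0.163, -0.629, 0.223] pointing down, gripper open.
Joint ranges: [-2.86, 2.86], [-0.3, 2.09], [-1.38, 1.24], [0.06, 2.45], [-1.56, 4.7], [0.09, 2.05], [-2.69, 2.69]. Speed limits (rad/s): [2.57, 2.57, 3.14, 3.14, 3.14, 3.14, 3.14].

INTERFACE

Orientations are given as a unit quaternion [x, y, z, w].
In Python, from rig import arm gives the robot as it stands.
- The arm moves only by the shell command python3 inch.py 'ROWS' [FORCE]. ROWS is a JSON list of rows, 1 to 5 of them, each of 7 numbers: the finger opening in m, then dx, dy, dz in m, then a rotation vector rx, ry, rz in rad; each row is the pose to reach, as a shift and turn from the pose commanded when the command began, along the tool's axes at that moment; what a row does not reach only later rows make up. A row lasts 1/12 s, in which the tool goes at most 0.0417 m and 0.125 rad, less where a joint would pass 70% of its speed; a pose out of reach is approached as far as the arm can. The fingers move at their own pace and stop on an object; FORCE is the grip in N (left out, the last holds). Time passes only in rows, so rows that do not move let the fingers close. It prints the time, the measured TCP pose, the force, the opening and the grip force at its end.
- arm.get_state(): the state, without advancing time (a new reading comes with each control period).
- arm.snapshot(name): name is "scene" or "side" or "wrist"; returns a dict with "img" (400x640x3 uint8, red, green, blue), "camera_matrix" (3x3 intrinsics, pixels), "world_to_cam" (4x4, takes a point from world to camera coordinates); the wrist camera has in their place "mount" (4x4, takes a point from camera to tool coordinates, whose origin is the TCP and whose axes are the flange's). Camera axes: x right, y down, z forward; pixel columns grow to the right and rows downward; lengths in m; the calibration is good to about 2 mm. The wrist camera is an equidistant fisheye: a pixel r from the principal point sees the ray r / f radians off the axis. A picture is of the moment at which its call begins: read the wrist's pose just before it. There is no depth.
- arm.job_done(): hands the job in; it is judged then, once.
The state is a dict: "t": time; "qpos": joint angles; "qvel": joint speeds; "tau": joint torques, N m; "eef_pos": TCP position; "tool_rot": TCP orientation; "wrist_force": force on the tool from outside, world axes, zero at the start; "wrist_torque": the same for the moment, N m; "opening": finger opening in m; "grip_force": force on a finger pad.
Only numpy, scipy, OpenCV 4.12 (cv2) and the standard library are available. Lean on these libraries where they do the work, as an engineer would, in place of code of your own. Each camera call takes 0.05 s, during which the arm holds its last target. There are 200 camera calls.

## Working session

There is one attempt and no reset: what is moved stays moved. The work goes in short steps, Python scripts to look and compute and a shell command to move; the robot and the scene stay as the last step left them, time stands still between calls to the robot, and variables do not carry over. Pictures are saved under pics/ and viewed, at most 10 in all, crops included, and the job is handed in when it is done.

```bash
ls; mkdir -p pics; python3 - <<'E'
from rig import arm
import cv2,numpy as np
s=arm.get_state(); print({k:np.round(v,3) for k,v in s.items()})
for n in("scene","side"):
    d=arm.snapshot(n); cv2.imwrite(f"pics/{n}0.png",d["img"][:,:,::-1]); np.savez(f"pics/{n}0.npz",**d)
    print(n,d["camera_matrix"].round(1).tolist(),d["world_to_cam"].round(3).tolist())
E
```

```text
inch.py
pics
rig.py
{'t': np.float64(0.0), 'qpos': array([ 1.331,  0.322, -0.07 ,  1.452,  0.023,  1.371, -0.057]), 'qvel': array([ 0.   , -0.   , -0.   ,  0.001,  0.   , -0.002, -0.   ]), 'tau': array([ 0.0000e+00, -4.9128e+01, -4.0400e-01, -3.1252e+01, -6.4000e-02,
        4.4000e-02,  0.0000e+00]), 'eef_pos': array([ 0.163, -0.629,  0.221]), 'tool_rot': array([ 0.992,  0.127, -0.   , -0.001]), 'wrist_force': array([ 0.233,  0.269, -0.266]), 'wrist_torque': array([-0.032,  0.039,  0.038]), 'grip_force': np.float64(0.0), 'opening': np.float64(0.087)}
scene [[455.5, 0.0, 324.1], [0.0, 455.5, 194.7], [0.0, 0.0, 1.0]] [[0.45, 0.893, -0.021, -0.221], [0.472, -0.257, -0.843, -0.211], [-0.758, 0.369, -0.538, 1.365], [0.0, 0.0, 0.0, 1.0]]
side [[369.7, 0.0, 319.5], [0.0, 369.7, 205.6], [0.0, 0.0, 1.0]] [[0.984, -0.175, -0.018, -0.555], [-0.113, -0.556, -0.824, 0.091], [0.134, 0.813, -0.567, 0.66], [0.0, 0.0, 0.0, 1.0]]
```

View pics/scene0.png

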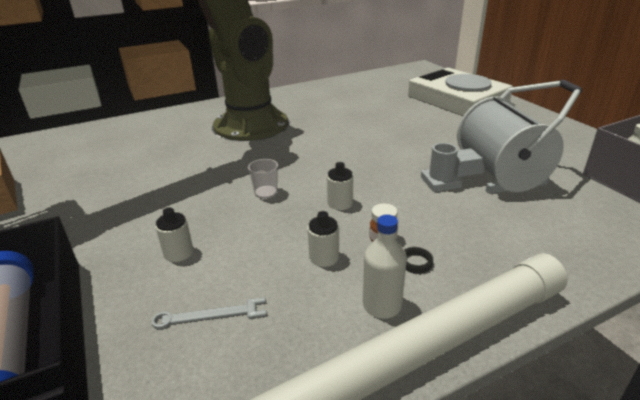

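View pics/side0.png

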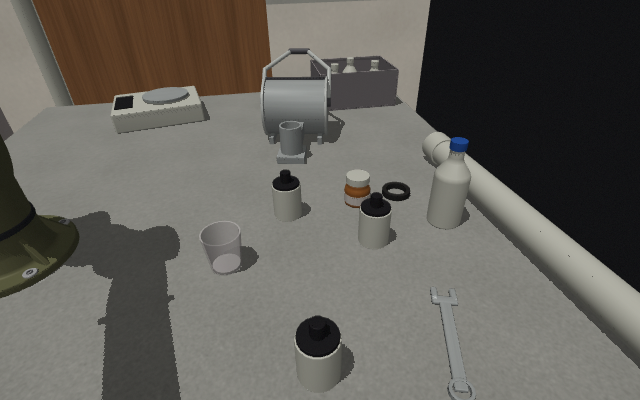

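The scene view shows three black-capped canisters with knobs at about (168,212), (322,216) and (340,167), and the well rim at (444,150). The side view shows the same ones at (318,322), (376,199) and (286,174), with the well at (291,126). The bottle and the orange jar stand near the middle canister.

```bash
cat > h.py <<'E'
import numpy as np,cv2
def ray(d,u,v):
    K,T=d["camera_matrix"],d["world_to_cam"]; R=T[:3,:3]
    r=R.T@np.linalg.solve(K,[u,v,1]); return -R.T@T[:3,3],r/np.linalg.norm(r)
def plane(d,u,v,z):
    o,r=ray(d,u,v); return o+r*(z-o[2])/r[2]
def tri(a,b):
    A=np.zeros((3,3));y=np.zeros(3)
    for o,r in(a,b): P=np.eye(3)-np.outer(r,r);A+=P;y+=P@o
    return np.linalg.solve(A,y)
E
python3 - <<'E'
from h import *
D={n:dict(np.load(f"pics/{n}0.npz")) for n in("scene","side")}
pts={"scene":[(168,212),(322,216),(340,167)],"side":[(318,322),(376,199),(286,174)]}
R=[[],[],[]]
for n,d in D.items():
    g=d["img"].max(2); k,lab,st,c=cv2.connectedComponentsWithStats((g<55).astype(np.uint8))
    for i,(u,v) in enumerate(pts[n]):
        L=lab[v,u]; x,y,w,h,a=st[L]
        m=lab==L; rows=m.sum(1)[y:y+h]
        # cap outline: rows wider than 1.35 knob widths -> lateral extents; knob: top rows
        kw=np.median(rows[2:6]); kr=[y+j for j in range(h) if rows[j]<1.3*kw][:8]
        vv,uu=np.nonzero(m[kr[0]:kr[-1]+1]); top=(uu.mean(),vv.mean()+kr[0])
        print(n,i,(x,y,w,h,a),"kw",kw,"knob rows",kr[0],kr[-1],np.round(top,1))
        print("  plane .088",plane(d,*top,.088).round(3),"bbox-x ctr",x+(w-1)/2)
        R[i].append(ray(d,*top))
for r in R: print(tri(*r).round(4))
E
```

```text
scene 0 (np.int32(157), np.int32(208), np.int32(28), np.int32(22), np.int32(407)) kw 9.5 knob rows 208 229 [170.2 220.1]
  plane .088 [ 0.524 -0.319  0.088] bbox-x ctr 170.5
scene 1 (np.int32(310), np.int32(212), np.int32(27), np.int32(23), np.int32(421)) kw 10.0 knob rows 212 234 [322.8 224.1]
  plane .088 [ 0.663 -0.087  0.088] bbox-x ctr 323.0
scene 2 (np.int32(329), np.int32(163), np.int32(22), np.int32(18), np.int32(260)) kw 8.0 knob rows 163 180 [339.7 172.7]
  plane .088 [0.52  0.023 0.088] bbox-x ctr 339.5
side 0 (np.int32(296), np.int32(316), np.int32(44), np.int32(41), np.int32(1424)) kw 25.0 knob rows 316 351 [317.5 334.9]
  plane .088 [ 0.505 -0.328  0.088] bbox-x ctr 317.5
side 1 (np.int32(361), np.int32(182), np.int32(49), np.int32(35), np.int32(879)) kw 24.0 knob rows 182 189 [395.2 185.9]
  plane .088 [ 0.697 -0.044  0.088] bbox-x ctr 385.0
side 2 (np.int32(273), np.int32(170), np.int32(27), np.int32(21), np.int32(387)) kw 10.0 knob rows 170 190 [285.4 181.4]
  plane .088 [0.504 0.012 0.088] bbox-x ctr 286.0
[ 0.5063 -0.3181  0.0756]
[ 0.6809 -0.092   0.1104]
[0.5045 0.0313 0.0773]
```

```bash
python3 - <<'E'
from h import *
D={n:dict(np.load(f"pics/{n}0.npz")) for n in("scene","side")}
c=[]
for n,(x0,x1,y0,y1) in {"scene":(310,337,212,235),"side":(358,391,190,218)}.items():
    d=D[n]; v,u=np.nonzero(d["img"].max(2)[y0:y1,x0:x1]<55); u=u.mean()+x0;v=v.mean()+y0
    print(n,u,v,plane(d,u,v,.077).round(3)); c.append(ray(d,u,v))
print("can1",tri(*c).round(4))
for nm,z,s,e in[("wellrim",.09,(444,149),(291,126)),("jar top",.05,(384,211),(357,176)),("cup base",0,(266,191),(226,263))]:
    print(nm,plane(D["scene"],*s,z).round(3),plane(D["side"],*e,z).round(3),tri(ray(D["scene"],*s),ray(D["side"],*e)).round(3))
print("bottle base",plane(D["side"],446,218,0).round(3),plane(D["scene"],384,306,0).round(3))
for n,b in(("scene",(400,500,120,210)),("side",(250,350,80,180))):
    x0,x1,y0,y1=b; cv2.imwrite(f"pics/w_{n}.png",cv2.resize(D[n]["img"][y0:y1,x0:x1,::-1],None,fx=5,fy=5,interpolation=3))
a=cv2.imread("pics/w_scene.png");b=cv2.imread("pics/w_side.png")
cv2.imwrite("pics/w.png",cv2.resize(np.hstack([a[:450],b[:450]]),(800,360)))
from rig import arm
d=arm.snapshot("wrist"); print(d["mount"].round(3).tolist(),d["camera_matrix"].round(1).tolist())
E
```

```text
scene 322.8432304038005 224.12351543942992 [ 0.649 -0.08   0.077]
side 376.6602787456446 204.25435540069685 [ 0.652 -0.079  0.077]
can1 [ 0.6512 -0.0813  0.0787]
wellrim [0.542 0.274 0.09 ] [0.543 0.269 0.09 ] [0.543 0.272 0.09 ]
jar top [0.634 0.059 0.05 ] [0.657 0.068 0.05 ] [0.651 0.047 0.063]
cup base [ 0.378 -0.092  0.   ] [ 0.384 -0.092  0.   ] [ 0.385 -0.095  0.004]
bottle base [ 0.811 -0.045  0.   ] [ 0.802 -0.048  0.   ]
[[0.0, -0.958, -0.288, 0.079], [1.0, 0.0, -0.0, 0.001], [0.0, -0.288, 0.958, -0.163], [0.0, 0.0, 0.0, 1.0]] [[309.7, 0.0, 314.3], [0.0, 309.7, 197.9], [0.0, 0.0, 1.0]]
```
View pics/w.png

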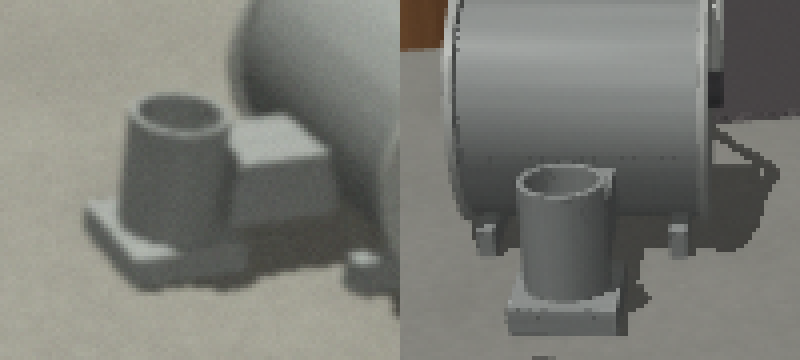

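The rim centres are clear: scene about (445,148), side about (290,125). Next I move above canister 0.

```bash
python3 inch.py '[[0.087,0.41,-0.215,0,0,0,0],[0.087,0.41,-0.215,0,0,0,0],[0.087,0.41,-0.215,0,0,0,0],[0.087,0.41,-0.215,0,0,0,0],[0.087,0.41,-0.215,0,0,0,0]]' 20
python3 inch.py '[[0.087,0.225,-0.118,0,0,0,0],[0.087,0.225,-0.118,0,0,0,0],[0.087,0.225,-0.118,0,0,0,0],[0.087,0.225,-0.118,0,0,0,0],[0.087,0.225,-0.118,0,0,0,0]]'
python3 - <<'E'
from rig import arm;import numpy as np
s=arm.get_state();print(s["eef_pos"],s["tool_rot"],s["wrist_force"])
E
```

```text
t: 0.57
eef_pos: [0.3185, -0.4876, 0.2224]
tool_rot: [0.992, 0.126, -0.0, -0.0]
wrist_force: [0.8, 0.6, -0.3]
opening: 0.0868
grip_force: 0.0
t: 0.98
eef_pos: [0.4728, -0.3476, 0.2225]
tool_rot: [0.992, 0.126, -0.0, 0.0]
wrist_force: [1.1, -0.4, -0.3]
opening: 0.087
grip_force: 0.0
[ 0.47279308 -0.34760031  0.22248318] [ 9.91970409e-01  1.26470083e-01 -1.07649991e-04  1.16168175e-04] [ 1.06216806 -0.38925065 -0.33368195]
```

```bash
cat >> h.py <<'E'
from scipy.spatial.transform import Rotation as Rn
def wsnap(arm):
    s=arm.get_state(); d=arm.snapshot("wrist"); M=d["mount"]; Rt=Rn.from_quat(s["tool_rot"]).as_matrix()
    d["Rt"]=Rt; d["o"]=np.array(s["eef_pos"])+Rt@M[:3,3]; d["Rc"]=Rt@M[:3,:3]; d["s"]=s; return d
def wplane(d,u,v,z):
    K=d["camera_matrix"]; x,y=u-K[0,2],v-K[1,2]; r=np.hypot(x,y)+1e-9; t=r/K[0,0]
    w=d["Rc"]@[np.sin(t)*x/r,np.sin(t)*y/r,np.cos(t)]; return d["o"]+w*(z-d["o"][2])/w[2]
def wpix(d,p):
    K=d["camera_matrix"]; c=d["Rc"].T@(np.array(p)-d["o"]); n=np.hypot(c[0],c[1])+1e-9; t=np.arctan2(n,c[2])
    return K[0,2]+K[0,0]*t*c[0]/n, K[1,2]+K[0,0]*t*c[1]/n
E
python3 - <<'E'
from h import *; from rig import arm
d=wsnap(arm); cv2.imwrite("pics/wr1.png",d["img"][:,:,::-1])
print(np.round(wpix(d,[.506,-.318,.088]),1),"fingertip",np.round(wpix(d,d["s"]["eef_pos"]),1))
g=d["img"].max(2); k,lab,st,c=cv2.connectedComponentsWithStats((g<50).astype(np.uint8))
for i in range(1,k):
    if st[i,4]>300: print(st[i],c[i].round(1),wplane(d,*c[i],.077).round(4))
E
```

```text
[292.3 148.5] fingertip [312.6 247.7]
[   13     0   627   400 76647] [357.  265.7] [ 0.394  -0.4194  0.077 ]
[530 129  49  80 457] [550.5 156.8] [ 0.5859 -0.624   0.077 ]
[389 239  48  30 520] [413.3 259.6] [ 0.4162 -0.4824  0.077 ]
```

View pics/wr1.png

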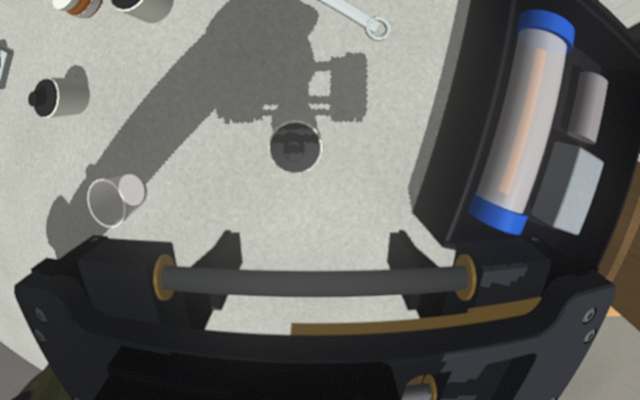

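The wrist view shows the canister's rim circle centred near (296,147). A dark tray lies to its right, with its edge around x=410–470, so I check the clearance for the gripper body.

```bash
python3 - <<'E'
from h import *; from rig import arm
d=wsnap(arm)
for z in(.07,.076): print("rim",wplane(d,296,147.5,z).round(4), wplane(d,322,147.5,z).round(4))
for p in((412,190),(455,150)):
  for z in(0,.05,.1): print(p,z,wplane(d,*p,z).round(3))
D={n:dict(np.load(f"pics/{n}0.npz")) for n in("scene",)}
print("tray near-edge corner scene",[plane(D["scene"],60,218,z).round(3) for z in (.0,.05,.1)],[plane(D["scene"],80,340,z).round(3) for z in (.0,.05,.1)])
S=dict(np.load("pics/side0.npz"))
print("well",tri(ray(D["scene"],445,148.3),ray(S,289.8,125)).round(4))
E
```

```text
rim [ 0.5138 -0.31    0.07  ] [ 0.5208 -0.3357  0.07  ]
rim [ 0.5146 -0.3102  0.076 ] [ 0.5215 -0.3354  0.076 ]
(412, 190) 0 [ 0.492 -0.47   0.   ]
(412, 190) 0.05 [ 0.5  -0.45  0.05]
(412, 190) 0.1 [ 0.509 -0.431  0.1  ]
(455, 150) 0 [ 0.561 -0.512  0.   ]
(455, 150) 0.05 [ 0.561 -0.487  0.05 ]
(455, 150) 0.1 [ 0.56  -0.462  0.1  ]
tray near-edge corner scene [array([ 0.269, -0.518,  0.   ]), array([ 0.356, -0.504,  0.05 ]), array([ 0.444, -0.49 ,  0.1  ])] [array([ 0.645, -0.494,  0.   ]), array([ 0.699, -0.482,  0.05 ]), array([ 0.752, -0.47 ,  0.1  ])]
well [0.5409 0.2767 0.0902]
```

```bash
python3 - <<'E'
from h import *; from rig import arm
for _ in range(2):
    d=wsnap(arm)
    g=cv2.cvtColor(d["img"],cv2.COLOR_RGB2GRAY)[90:220,230:360]
    c=cv2.HoughCircles(cv2.resize(g,None,fx=3,fy=3,interpolation=3),cv2.HOUGH_GRADIENT,1,60,param1=120,param2=25,minRadius=60,maxRadius=95)
    print(d["s"]["t"],d["s"]["eef_pos"].round(4),None if c is None else [(wplane(d,x/3+230,y/3+90,.073).round(4),round(x/3+230,1),round(y/3+90,1),round(r/3,1)) for x,y,r in c[0][:4]])
E
```

```text
1.0833 [ 0.4782 -0.3407  0.2225] [(array([ 0.5061, -0.32  ,  0.073 ]), np.float32(301.5), np.float32(154.2), np.float32(25.0))]
1.1333 [ 0.475  -0.3447  0.2224] [(array([ 0.5056, -0.3196,  0.073 ]), np.float32(297.5), np.float32(150.2), np.float32(24.8))]
```

```bash
python3 inch.py '[[0.087,0.04,-0.02,0,0,0,0],[0.087,0.04,-0.02,0,0,0,0],[0.087,0.04,-0.02,0.04,0,0,0],[0.087,0.04,-0.02,0.08,0,0,0],[0.087,0.04,-0.02,0.08,0,0,0]]'
python3 - <<'E'
from h import *; from rig import arm
d=wsnap(arm);s=d["s"];print(s["eef_pos"],d["Rt"].T@(np.array([.506,-.319,.041])-s["eef_pos"]))
E
```

```text
t: 1.6
eef_pos: [0.4993, -0.3189, 0.1344]
tool_rot: [0.992, 0.125, -0.006, -0.004]
wrist_force: [-1.4, 0.5, -1.8]
opening: 0.0872
grip_force: 0.0
[ 0.4992507  -0.31889259  0.13443824] [0.00748151 0.00270001 0.09334348]
```

```bash
python3 inch.py '[[0.087,0.003,0,0.01,0,0,0],[0.087,0.003,0,0.02,0,0,0],[0.087,0.003,0,0.02,0,0,0],[0.087,0.003,0,0.02,0,0,0]]'
python3 - <<'E'
from h import *; from rig import arm
d=wsnap(arm);s=d["s"];print(s["eef_pos"],s["wrist_force"],d["Rt"].T@(np.array([.506,-.319,.041])-s["eef_pos"]))
E
```

```text
t: 1.98
eef_pos: [0.5087, -0.3195, 0.1233]
tool_rot: [0.992, 0.126, 0.0, 0.0]
wrist_force: [0.1, 0.2, -0.5]
opening: 0.0872
grip_force: 0.0
[ 0.5086776  -0.31952466  0.12332605] [ 0.1493526   0.19124681 -0.47891559] [-0.00250756 -0.00125081  0.08232358]
```

```bash
python3 inch.py '[[0.087,-0.003,-0.001,0.03,0,0,0],[0.087,-0.003,-0.001,0.055,0,0,0],[0.087,-0.003,-0.001,0.07,0,0,0],[0.087,-0.003,-0.001,0.081,0,0,0],[0.087,-0.003,-0.001,0.081,0,0,0]]'
python3 inch.py '[[0.05,0,0,0,0,0,0],[0.05,0,0,0,0,0,0],[0.05,0,0,0,0,0,0],[0.05,0,0,0,0,0,0],[0.05,0,0,0,0,0,0]]' 25
```

```text
t: 2.45
eef_pos: [0.5042, -0.3183, 0.0399]
tool_rot: [0.992, 0.127, -0.001, -0.001]
wrist_force: [-1.1, -0.1, -0.3]
opening: 0.0869
grip_force: 0.0
t: 2.87
eef_pos: [0.5058, -0.3192, 0.0425]
tool_rot: [0.992, 0.127, 0.001, 0.001]
wrist_force: [0.5, 0.1, -0.3]
opening: 0.0614
grip_force: 0.0
```

```bash
python3 inch.py '[[0.05,0,0,0,0,0,0],[0.05,0,0,0,0,0,0],[0.05,0,0,0,0,0,0],[0.05,0,0,-0.015,0,0,0],[0.05,0,0,-0.03,0,0,0]]' 25
python3 inch.py '[[0.05,0,0,0,0,0,0],[0.05,0,0,0,0,0,0],[0.05,0,0,0,0,0,0],[0.05,0,0,0,0,0,0],[0.05,0,0,0,0,0,0]]' 25
python3 inch.py '[[0.05,0,0,0,0,0,0]]'
```

```text
t: 3.28
eef_pos: [0.5039, -0.3181, 0.0703]
tool_rot: [0.992, 0.127, -0.001, -0.001]
wrist_force: [0.7, -1.3, -2.8]
opening: 0.0546
grip_force: 24.9
t: 3.7
eef_pos: [0.5045, -0.3185, 0.0703]
tool_rot: [0.992, 0.127, -0.001, -0.001]
wrist_force: [0.3, 0.3, -2.2]
opening: 0.0542
grip_force: 24.9
t: 3.78
eef_pos: [0.5048, -0.3186, 0.0707]
tool_rot: [0.992, 0.127, -0.001, -0.0]
wrist_force: [-0.6, 0.7, -1.5]
opening: 0.0546
grip_force: 24.9
```

About 1.7 N net, so canister 0 is light. I set it down, release and rise.

```bash
python3 inch.py '[[0.05,0,0,0.012,0,0,0],[0.05,0,0,0.022,0,0,0],[0.05,0,0,0.028,0,0,0],[0.05,0,0,0.029,0,0,0],[0.05,0,0,0.03,0,0,0]]'
python3 inch.py '[[0.087,0,0,0,0,0,0],[0.087,0,0,0,0,0,0],[0.087,0,0,0,0,0,0],[0.087,0,0,0,0,0,0],[0.087,0,0,0,0,0,0]]'
python3 inch.py '[[0.087,0,0,-0.03,0,0,0],[0.087,0,0,-0.07,0,0,0],[0.087,0,0,-0.11,0,0,0],[0.087,0,0,-0.15,0,0,0],[0.087,0,0,-0.15,0,0,0]]'
python3 - <<'E'
from h import *; from rig import arm
d=wsnap(arm);s=d["s"];print(s["eef_pos"]);
for p in([.651,-.081,.2],[.5045,.0313,.2]):print(d["Rt"].T@(np.array(p)-s["eef_pos"]))
E
```

```text
t: 4.2
eef_pos: [0.5044, -0.3184, 0.0414]
tool_rot: [0.992, 0.127, -0.001, -0.001]
wrist_force: [-4.4, 2.6, 12.2]
opening: 0.0541
grip_force: 24.9
t: 4.62
eef_pos: [0.5052, -0.3189, 0.0413]
tool_rot: [0.992, 0.127, -0.0, -0.0]
wrist_force: [-0.8, -0.3, -0.5]
opening: 0.0796
grip_force: 0.0
t: 5.03
eef_pos: [0.5097, -0.3211, 0.201]
tool_rot: [0.992, 0.127, 0.006, 0.005]
wrist_force: [0.4, -0.1, 0.1]
opening: 0.0866
grip_force: 0.0
[ 0.50967462 -0.32110698  0.20102808]
[ 0.19706855 -0.19694839  0.00077432]
[ 0.08346699 -0.34241447 -0.00202669]
```

```bash
python3 inch.py '[[0.087,0.197,-0.197,0,0,0,0],[0.087,0.197,-0.197,0,0,0,0],[0.087,0.197,-0.197,0,0,0,0],[0.087,0.197,-0.197,0,0,0,0],[0.087,0.197,-0.197,0,0,0,0]]'
python3 inch.py '[[0.087,0.02,-0.02,0,0,0,0],[0.087,0.04,-0.05,0,0,0,0],[0.087,0.04,-0.05,0,0,0,0],[0.087,0.04,-0.05,0,0,0,0],[0.087,0.04,-0.05,0,0,0,0]]'
cat > look.py <<'E'
from h import *; from rig import arm; import sys
e=[float(x) for x in sys.argv[1:4]]; d=wsnap(arm); u,v=wpix(d,[e[0],e[1],.073]); x0,y0=int(u)-65,int(v)-65
g=cv2.cvtColor(d["img"],cv2.COLOR_RGB2GRAY)[max(y0,0):y0+130,max(x0,0):x0+130]; x0=max(x0,0);y0=max(y0,0)
c=cv2.HoughCircles(cv2.resize(g,None,fx=3,fy=3,interpolation=3),cv2.HOUGH_GRADIENT,1,40,param1=120,param2=25,minRadius=60,maxRadius=110)
print(d["s"]["eef_pos"].round(4),"expected px",round(u),round(v),"todo",(d["Rt"].T@(np.array(e)-d["s"]["eef_pos"])).round(4))
if c is not None:
    for x,y,r in c[0][:4]:
        p=wplane(d,x/3+x0,y/3+y0,.073); print((x/3+x0,y/3+y0,r/3),p.round(4),"todo",(d["Rt"].T@(np.array([p[0],p[1],e[2]])-d["s"]["eef_pos"])).round(4))
cv2.imwrite("pics/look_%.2f.png"%d["s"]["t"],d["img"][:,:,::-1])
E
python3 look.py .651 -.081 .041;python3 look.py .651 -.081 .041
```

```text
t: 5.5
eef_pos: [0.6109, -0.1376, 0.1902]
tool_rot: [0.992, 0.126, -0.001, -0.0]
wrist_force: [0.7, -0.4, 0.4]
opening: 0.0873
grip_force: 0.0
t: 5.92
eef_pos: [0.6364, -0.0813, 0.1902]
tool_rot: [0.992, 0.127, -0.001, 0.0]
wrist_force: [-0.3, -0.9, -0.5]
opening: 0.0868
grip_force: 0.0
[ 0.6364 -0.0813  0.1902] expected px 317 178 todo [0.0146 0.0034 0.1492]
(np.float32(317.16666), np.float32(181.16666), np.float32(27.699999)) [ 0.6479 -0.082   0.073 ] todo [0.0113 0.0036 0.1492]
[ 0.6363 -0.0825  0.1904] expected px 316 177 todo [0.0149 0.0021 0.1494]
(np.float32(315.83334), np.float32(180.83334), np.float32(27.233332)) [ 0.6478 -0.082   0.073 ] todo [0.0116 0.0023 0.1494]
(np.float32(305.5), np.float32(146.5), np.float32(33.899998)) [ 0.6766 -0.0649  0.073 ] todo [ 0.0437 -0.0071  0.1493]
```

```bash
python3 inch.py '[[0.087,0.012,0.003,0.03,0,0,0],[0.087,0.012,0.003,0.05,0,0,0],[0.087,0.012,0.003,0.06,0,0,0],[0.087,0.012,0.003,0.06,0,0,0],[0.087,0.012,0.003,0.06,0,0,0]]'
python3 look.py .649 -.082 .041
```

```text
t: 6.43
eef_pos: [0.6489, -0.0818, 0.1315]
tool_rot: [0.992, 0.126, -0.0, 0.0]
wrist_force: [-0.9, 0.1, -0.4]
opening: 0.0869
grip_force: 0.0
[ 0.6489 -0.0818  0.1315] expected px 313 214 todo [0.0002 0.0002 0.0905]
(np.float32(313.83334), np.float32(213.5), np.float32(33.166668)) [ 0.6493 -0.0824  0.073 ] todo [0.0003 0.0006 0.0905]
```

```bash
python3 inch.py '[[0.087,0,0,0.03,0,0,0],[0.087,0,0,0.055,0,0,0],[0.087,0,0,0.075,0,0,0],[0.087,0,0,0.089,0,0,0],[0.087,0,0,0.089,0,0,0]]'
python3 inch.py '[[0.05,0,0,0,0,0,0],[0.05,0,0,0,0,0,0],[0.05,0,0,0,0,0,0],[0.05,0,0,0,0,0,0],[0.05,0,0,0,0,0,0]]' 30
python3 inch.py '[[0.05,0,0,0,0,0,0],[0.05,0,0,0,0,0,0],[0.05,0,0,0,0,0,0],[0.05,0,0,-0.015,0,0,0],[0.05,0,0,-0.03,0,0,0]]' 30
python3 inch.py '[[0.05,0,0,0,0,0,0],[0.05,0,0,0,0,0,0],[0.05,0,0,0,0,0,0],[0.05,0,0,0,0,0,0]]'
```

```text
t: 6.9
eef_pos: [0.6478, -0.081, 0.0405]
tool_rot: [0.992, 0.126, -0.002, -0.0]
wrist_force: [-0.2, 0.1, -0.6]
opening: 0.0871
grip_force: 0.0
t: 7.32
eef_pos: [0.6501, -0.0808, 0.0437]
tool_rot: [0.992, 0.127, 0.001, 0.0]
wrist_force: [0.1, 0.2, -0.1]
opening: 0.0614
grip_force: 0.0
t: 7.73
eef_pos: [0.6478, -0.0807, 0.071]
tool_rot: [0.992, 0.127, -0.002, -0.0]
wrist_force: [-0.6, -1.0, -0.8]
opening: 0.0552
grip_force: 30.0
t: 8.07
eef_pos: [0.6483, -0.0808, 0.071]
tool_rot: [0.992, 0.127, -0.001, -0.0]
wrist_force: [-1.0, -0.1, -2.3]
opening: 0.0549
grip_force: 30.0
```

Canister 1 is also light, at about 1.9 N. I set it down and go to canister 2, which must be the heavy one.

```bash
python3 inch.py '[[0.05,0,0,0.012,0,0,0],[0.05,0,0,0.022,0,0,0],[0.05,0,0,0.027,0,0,0],[0.05,0,0,0.029,0,0,0],[0.05,0,0,0.029,0,0,0]]'
python3 inch.py '[[0.087,0,0,0,0,0,0],[0.087,0,0,0,0,0,0],[0.087,0,0,0,0,0,0],[0.087,0,0,0,0,0,0],[0.087,0,0,0,0,0,0]]'
python3 inch.py '[[0.087,0,0,-0.03,0,0,0],[0.087,0,0,-0.07,0,0,0],[0.087,0,0,-0.11,0,0,0],[0.087,0,0,-0.15,0,0,0],[0.087,0,0,-0.15,0,0,0]]'
python3 look.py .649 -.082 .041;python3 look.py .5045 .0313 .2
```

```text
t: 8.48
eef_pos: [0.6483, -0.0806, 0.0431]
tool_rot: [0.992, 0.127, -0.001, -0.0]
wrist_force: [-1.1, 0.5, 2.4]
opening: 0.0547
grip_force: 30.0
t: 8.9
eef_pos: [0.6494, -0.0807, 0.0433]
tool_rot: [0.992, 0.127, 0.0, -0.0]
wrist_force: [0.2, 0.2, 0.5]
opening: 0.0805
grip_force: 0.0
t: 9.32
eef_pos: [0.6543, -0.0805, 0.2036]
tool_rot: [0.992, 0.127, 0.007, 0.002]
wrist_force: [1.9, 0.2, 0.9]
opening: 0.0865
grip_force: 0.0
[ 0.6543 -0.0805  0.2036] expected px 313 196 todo [-0.0078 -0.0009  0.1625]
(np.float32(312.5), np.float32(199.16666), np.float32(25.6)) [ 0.6461 -0.0826  0.073 ] todo [-0.0108 -0.001   0.1624]
(np.float32(305.83334), np.float32(162.5), np.float32(22.266668)) [ 0.68   -0.0672  0.073 ] todo [ 0.026  -0.0074  0.1629]
[ 0.6527 -0.0806  0.1996] expected px 189 287 todo [-0.1153 -0.1455 -0.0022]
```

```bash
python3 inch.py '[[0.087,-0.026,-0.032,0,0,0,0],[0.087,-0.052,-0.065,0,0,0,0],[0.087,-0.078,-0.098,0,0,0,0],[0.087,-0.1,-0.13,0,0,0,0],[0.087,-0.112,-0.145,0,0,0,0]]'
python3 inch.py '[[0.087,0,0,0,0,0,0],[0.087,0,0,0,0,0,0],[0.087,0,0,0,0,0,0]]'
python3 look.py .5045 .0313 .041;python3 look.py .5045 .0313 .041
```

```text
t: 9.83
eef_pos: [0.4999, 0.0351, 0.1913]
tool_rot: [0.992, 0.129, -0.002, -0.001]
wrist_force: [0.7, -0.2, 0.5]
opening: 0.0869
grip_force: 0.0
t: 10.08
eef_pos: [0.5046, 0.0304, 0.1926]
tool_rot: [0.992, 0.126, -0.001, 0.0]
wrist_force: [-1.1, -0.3, -1.5]
opening: 0.0871
grip_force: 0.0
[0.5046 0.0304 0.1926] expected px 312 192 todo [ 0.0003 -0.0009  0.1516]
(np.float32(313.16666), np.float32(192.5), np.float32(26.800001)) [0.504  0.0304 0.073 ] todo [-0.0004 -0.0002  0.1516]
(np.float32(311.5), np.float32(157.5), np.float32(25.833334)) [0.5361 0.0402 0.073 ] todo [ 0.0332 -0.0017  0.1516]
(np.float32(307.16666), np.float32(170.5), np.float32(35.733334)) [0.5232 0.0411 0.073 ] todo [ 0.0209 -0.0057  0.1516]
[0.5049 0.0303 0.1927] expected px 312 192 todo [ 1.000e-04 -1.100e-03  1.517e-01]
(np.float32(313.5), np.float32(193.5), np.float32(26.766668)) [0.5034 0.0298 0.073 ] todo [-0.0014  0.0002  0.1517]
(np.float32(308.5), np.float32(157.5), np.float32(23.933334)) [0.5357 0.0428 0.073 ] todo [ 0.0332 -0.0044  0.1516]
```

```bash
python3 inch.py '[[0.087,0,0,0.03,0,0,0],[0.087,0,0,0.06,0,0,0],[0.087,0,0,0.085,0,0,0],[0.087,0,0,0.1,0,0,0],[0.087,0,0,0.115,0,0,0]]'
python3 inch.py '[[0.087,0,0,0.015,0,0,0],[0.087,0,0,0.03,0,0,0],[0.087,0,0,0.036,0,0,0],[0.05,0,0,0.036,0,0,0],[0.05,0,0,0.036,0,0,0]]' 45
python3 inch.py '[[0.05,0,0,0,0,0,0],[0.05,0,0,0,0,0,0],[0.05,0,0,0,0,0,0],[0.05,0,0,0,0,0,0],[0.05,0,0,0,0,0,0]]' 45
python3 inch.py '[[0.05,0,0,0,0,0,0],[0.05,0,0,-0.01,0,0,0],[0.05,0,0,-0.02,0,0,0],[0.05,0,0,-0.03,0,0,0],[0.05,0,0,-0.03,0,0,0]]' 45
python3 inch.py '[[0.05,0,0,0,0,0,0],[0.05,0,0,0,0,0,0],[0.05,0,0,0,0,0,0],[0.05,0,0,0,0,0,0],[0.05,0,0,0,0,0,0]]'
```

```text
t: 10.6
eef_pos: [0.5043, 0.0307, 0.0764]
tool_rot: [0.992, 0.126, -0.001, -0.001]
wrist_force: [0.9, 0.3, 0.8]
opening: 0.0868
grip_force: 0.0
t: 11.02
eef_pos: [0.5048, 0.0312, 0.0424]
tool_rot: [0.992, 0.126, -0.0, -0.0]
wrist_force: [-0.4, -0.4, 0.1]
opening: 0.0798
grip_force: 0.0
t: 11.43
eef_pos: [0.5051, 0.0315, 0.0432]
tool_rot: [0.992, 0.127, 0.001, 0.0]
wrist_force: [-0.9, 0.0, 1.9]
opening: 0.0557
grip_force: 45.0
t: 11.85
eef_pos: [0.5058, 0.0316, 0.0746]
tool_rot: [0.992, 0.127, 0.002, 0.0]
wrist_force: [0.4, 0.5, -6.6]
opening: 0.0558
grip_force: 45.0
t: 12.27
eef_pos: [0.5042, 0.0315, 0.0721]
tool_rot: [0.992, 0.127, -0.0, -0.0]
wrist_force: [0.4, -0.2, -6.9]
opening: 0.0558
grip_force: 45.0
```

About 6.7 N, so canister 2 is the heavy one. I set it down, release, and rise to regrip at the knob.

```bash
python3 inch.py '[[0.05,0,0,0.01,0,0,0],[0.05,0,0,0.02,0,0,0],[0.05,0,0,0.025,0,0,0],[0.05,0,0,0.028,0,0,0],[0.05,0,0,0.029,0,0,0]]'
python3 inch.py '[[0.05,0,0,0.001,0,0,0],[0.087,0,0,0,0,0,0],[0.087,0,0,0,0,0,0],[0.087,0,0,0,0,0,0],[0.087,0,0,0,0,0,0]]'
python3 inch.py '[[0.087,0,0,0,0,0,0],[0.087,0,0,-0.01,0,0,0],[0.087,0,0,-0.025,0,0,0],[0.087,0,0,-0.037,0,0,0],[0.087,0,0,-0.037,0,0,0]]'
python3 inch.py '[[0.087,0,0,0,0,0,0],[0.087,0,0,0,0,0,0]]'
python3 look.py .504 .031 .079
```

```text
t: 12.68
eef_pos: [0.5033, 0.0315, 0.0434]
tool_rot: [0.992, 0.127, -0.002, 0.0]
wrist_force: [-7.6, -0.6, 7.1]
opening: 0.0552
grip_force: 45.0
t: 13.1
eef_pos: [0.5057, 0.0316, 0.0442]
tool_rot: [0.992, 0.127, 0.001, 0.0]
wrist_force: [-0.1, 0.7, 0.2]
opening: 0.0747
grip_force: 0.0
t: 13.52
eef_pos: [0.5069, 0.0317, 0.0837]
tool_rot: [0.992, 0.127, 0.003, 0.001]
wrist_force: [0.7, -0.9, 0.1]
opening: 0.0867
grip_force: 0.0
t: 13.68
eef_pos: [0.5044, 0.0314, 0.0804]
tool_rot: [0.992, 0.127, -0.0, 0.0]
wrist_force: [-0.8, 0.2, 0.6]
opening: 0.0867
grip_force: 0.0
[0.5044 0.0314 0.0804] expected px 313 243 todo [-0.0004  0.0003  0.0014]
(np.float32(308.5), np.float32(243.5), np.float32(35.733334)) [0.503  0.0336 0.073 ] todo [-0.0008 -0.0025  0.0014]
(np.float32(324.16666), np.float32(241.5), np.float32(30.933334)) [0.5066 0.0248 0.073 ] todo [0.0006 0.0069 0.0014]
```

```bash
python3 inch.py '[[0.012,0,0,0.001,0,0,0],[0.012,0,0,0.001,0,0,0],[0.012,0,0,0.001,0,0,0],[0.012,0,0,0.001,0,0,0],[0.012,0,0,0.001,0,0,0]]' 50
python3 inch.py '[[0.012,0,0,0,0,0,0],[0.012,0,0,0,0,0,0],[0.012,0,0,0,0,0,0],[0.012,0,0,0,0,0,0],[0.012,0,0,0,0,0,0]]' 50
python3 inch.py '[[0.012,0,0,0,0,0,0],[0.012,0,0,0,0,0,0],[0.012,0,0,0,0,0,0]]' 50
python3 - <<'E'
from rig import arm
print(arm.get_state()["qpos"].round(3))
E
```

```text
t: 14.15
eef_pos: [0.5045, 0.0315, 0.0793]
tool_rot: [0.992, 0.127, -0.0, -0.0]
wrist_force: [0.4, -0.2, -0.5]
opening: 0.0616
grip_force: 0.0
t: 14.57
eef_pos: [0.5045, 0.0315, 0.0795]
tool_rot: [0.992, 0.127, 0.0, 0.0]
wrist_force: [-0.9, 0.1, -0.3]
opening: 0.0284
grip_force: 0.0
t: 14.82
eef_pos: [0.5045, 0.0317, 0.0795]
tool_rot: [0.992, 0.127, -0.0, -0.0]
wrist_force: [-0.3, 1.4, 0.1]
opening: 0.0187
grip_force: 50.0
[ 0.423  0.181 -0.58   1.954  0.114  1.039 -1.524]
```

Gripped at 18.7 mm opening on the 20 mm knob. Now I lift straight up.

```bash
python3 inch.py '[[0.012,0,0,-0.01,0,0,0],[0.012,0,0,-0.03,0,0,0],[0.012,0,0,-0.055,0,0,0],[0.012,0,0,-0.08,0,0,0],[0.012,0,0,-0.105,0,0,0]]'
python3 inch.py '[[0.012,0,0,-0.015,0,0,0],[0.012,0,0,-0.03,0,0,-0.1],[0.012,0,0,-0.04,0,0,-0.2],[0.012,0,0,-0.04,0,0,-0.3],[0.012,0,0,-0.04,0,0,-0.4]]'
python3 inch.py '[[0.012,0,0,0,0,0,-0.12],[0.012,0,0,0,0,0,-0.24],[0.012,0,0,0,0,0,-0.36],[0.012,0,0,0,0,0,-0.48],[0.012,0,0,0,0,0,-0.6]]'
python3 inch.py '[[0.012,0,0,0,0,0,-0.06],[0.012,0,0,0,0,0,-0.12],[0.012,0,0,0,0,0,-0.12]]'
python3 - <<'E'
from h import *; from rig import arm
d=wsnap(arm);s=d["s"];print(s["eef_pos"],s["qpos"].round(3),d["Rt"].round(3).tolist(),d["Rt"].T@(np.array([.541,.2767,.22])-s["eef_pos"]))
cv2.imwrite("pics/carry.png",d["img"][:,:,::-1]); cv2.imwrite("pics/carry_s.png",arm.snapshot("side")["img"][:,:,::-1])
E
```

```text
t: 15.23
eef_pos: [0.5032, 0.0314, 0.1849]
tool_rot: [0.992, 0.127, -0.001, -0.0]
wrist_force: [1.2, 0.1, -6.1]
opening: 0.0188
grip_force: 50.0
t: 15.65
eef_pos: [0.504, 0.0314, 0.2248]
tool_rot: [0.946, 0.323, -0.0, 0.0]
wrist_force: [-0.3, -1.2, -7.0]
opening: 0.0188
grip_force: 50.0
t: 16.07
eef_pos: [0.5034, 0.0313, 0.2237]
tool_rot: [0.808, 0.589, -0.001, -0.001]
wrist_force: [-0.5, 0.4, -6.2]
opening: 0.0183
grip_force: 50.0
t: 16.32
eef_pos: [0.5035, 0.0314, 0.2238]
tool_rot: [0.773, 0.635, -0.001, -0.001]
wrist_force: [0.2, -0.8, -6.9]
opening: 0.0186
grip_force: 50.0
[0.50345089 0.0313666  0.2237568 ] [ 0.481  0.04  -0.606  1.782  0.023  1.329 -0.326] [[0.194, 0.981, -0.002], [0.981, -0.194, -0.0], [-0.001, -0.002, -1.0]] [ 0.24795778 -0.01078774  0.00361838]
```

View pics/carry.png

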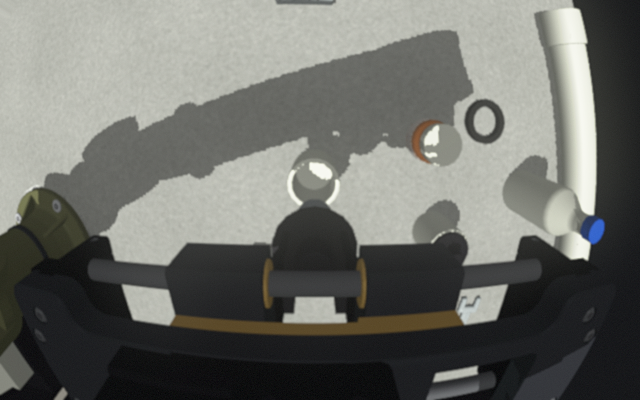

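View pics/carry_s.png

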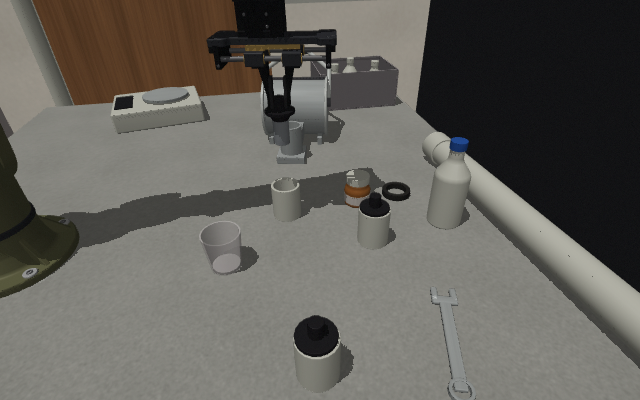

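The cartridge hangs upright and the empty pot still stands, at (313,183) in the wrist view and (286,200) in the side view. I move towards the well and stop short of it to measure its rim.

```bash
python3 inch.py '[[0.012,0.04,0,0,0,0,0],[0.012,0.08,-0.005,0,0,0,0],[0.012,0.12,-0.01,0,0,0,0],[0.012,0.14,-0.01,0,0,0,0],[0.012,0.15,-0.01,0,0,0,0]]'
python3 inch.py '[[0.012,0,0,0,0,0,0],[0.012,0,0,0,0,0,0],[0.012,0,0,0,0,0,0]]'
python3 - <<'E'
from h import *; from rig import arm
d=wsnap(arm);d=wsnap(arm);s=d["s"];u,v=wpix(d,[.541,.2767,.09]);print(s["eef_pos"],(u,v),d["Rt"].T@(np.array([.541,.2767,.17])-s["eef_pos"]))
x0,y0=int(u)-65,max(int(v)-65,0); c=d["img"][y0:y0+130,x0:x0+130]
g=cv2.resize(cv2.cvtColor(c,cv2.COLOR_RGB2GRAY),None,fx=3,fy=3,interpolation=3)
C=cv2.HoughCircles(g,cv2.HOUGH_GRADIENT,1,30,param1=100,param2=25,minRadius=50,maxRadius=120)
o=cv2.resize(c[:,:,::-1],None,fx=3,fy=3)
for x,y,r in (C[0][:4] if C is not None else []):
    print(x/3+x0,y/3+y0,r/3,wplane(d,x/3+x0,y/3+y0,.09).round(4)); cv2.circle(o,(int(x),int(y)),int(r),(0,0,255),1)
print(x0,y0);cv2.imwrite("pics/well1.png",o)
E
```

```text
t: 16.83
eef_pos: [0.523, 0.1859, 0.2246]
tool_rot: [0.772, 0.636, 0.001, -0.001]
wrist_force: [-0.2, -0.5, -6.7]
opening: 0.0187
grip_force: 50.0
t: 17.08
eef_pos: [0.5243, 0.1781, 0.2241]
tool_rot: [0.774, 0.633, -0.001, 0.0]
wrist_force: [0.8, -0.4, -6.6]
opening: 0.0188
grip_force: 50.0
[0.52433507 0.17800085 0.22414675] (np.float64(310.4135106948641), np.float64(84.61831074820586)) [ 0.1001431  -0.0033189   0.05395793]
309.16666 89.5 25.800001 [0.5389 0.2723 0.09  ]
318.5 93.5 35.033333 [0.5468 0.2668 0.09  ]
312.83334 79.5 20.866667 [0.5442 0.2811 0.09  ]
307.5 45.5 38.333332 [0.5459 0.3147 0.09  ]
245 19
```

View pics/well1.png

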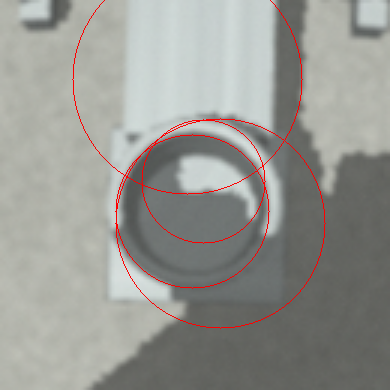

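The rim centre is at about crop (195,206), which is pixel (310,87.7) or world (0.5405, 0.275). That agrees with the stereo result, so I move over it.

```bash
python3 inch.py '[[0.012,0.035,-0.001,0,0,0,0],[0.012,0.065,-0.002,0,0,0,0],[0.012,0.085,-0.003,0,0,0,0],[0.012,0.095,-0.003,0,0,0,0],[0.012,0.098,-0.003,0,0,0,0]]'
python3 inch.py '[[0.012,0,0,0.02,0,0,0],[0.012,0,0,0.04,0,0,0],[0.012,0,0,0.045,0,0,0],[0.012,0,0,0.045,0,0,0],[0.012,0,0,0.045,0,0,0]]'
python3 - <<'E'
from h import *; from rig import arm
d=wsnap(arm);s=d["s"];print(s["eef_pos"],d["Rt"].T@(np.array([.5405,.275,.1])-s["eef_pos"]))
i=arm.snapshot("side")["img"][60:180,230:370,::-1];j=arm.snapshot("scene")["img"][70:190,380:520,::-1]
cv2.imwrite("pics/over.png",cv2.resize(np.hstack([i,j]),(794,340),interpolation=3))
E
```

```text
t: 17.6
eef_pos: [0.5402, 0.2785, 0.2244]
tool_rot: [0.773, 0.635, 0.0, -0.0]
wrist_force: [-0.3, -0.4, -7.8]
opening: 0.0191
grip_force: 50.0
t: 18.02
eef_pos: [0.5409, 0.2758, 0.1799]
tool_rot: [0.774, 0.633, -0.0, 0.0]
wrist_force: [1.0, 0.3, -5.9]
opening: 0.0188
grip_force: 50.0
[0.54090941 0.2757944  0.17990186] [-0.00079457 -0.00027239  0.07990244]
```

View pics/over.png

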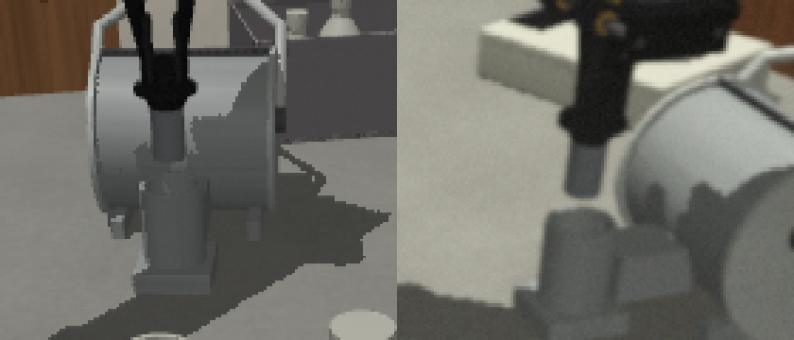

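The side view shows the rod at about 168 against a rim centre near 176 in the crop, so it may be several mm off in x. I check that with pixel profiles.

```bash
python3 - <<'E'
from h import *; from rig import arm
S0=dict(np.load("pics/side0.npz"));d=arm.snapshot("side");print(arm.get_state()["eef_pos"])
for r in(128,135,142,150): print(r,cv2.cvtColor(S0["img"],cv2.COLOR_RGB2GRAY)[r,274:310].tolist())
g=cv2.cvtColor(d["img"],cv2.COLOR_RGB2GRAY)
for r in(103,110,135,142,150): print("now",r,g[r,274:310].tolist())
K,T=d["camera_matrix"],d["world_to_cam"]
for p in([.541,.276,.18],[.541,.276,.16],[.541,.276,.13],[.541,.275,.09],[.541,.275,.05],[.541,.275,.02]):
    c=K@(T@[*p,1])[:3]; print(p,(c[:2]/c[2]).round(1))
E
```

```text
[0.54108006 0.27737423 0.18093684]
128 [66, 67, 67, 67, 67, 91, 99, 119, 141, 141, 124, 108, 91, 95, 98, 99, 103, 107, 117, 119, 145, 126, 122, 88, 78, 71, 68, 86, 80, 57, 66, 69, 68, 67, 69, 69]
135 [62, 56, 58, 64, 67, 70, 92, 97, 99, 101, 101, 102, 99, 100, 98, 97, 95, 93, 89, 87, 85, 82, 76, 74, 73, 70, 67, 61, 58, 58, 65, 68, 66, 67, 67, 67]
142 [60, 65, 67, 128, 129, 129, 100, 94, 98, 99, 101, 101, 102, 99, 98, 98, 96, 93, 90, 87, 85, 82, 79, 77, 72, 71, 68, 62, 57, 66, 66, 66, 67, 66, 67, 66]
150 [129, 128, 129, 128, 127, 142, 140, 94, 96, 99, 98, 100, 101, 100, 98, 97, 96, 92, 91, 88, 84, 82, 79, 77, 74, 72, 69, 65, 62, 72, 74, 67, 60, 67, 65, 127]
now 103 [130, 130, 130, 131, 131, 131, 130, 131, 131, 56, 61, 65, 67, 68, 69, 68, 66, 66, 64, 62, 55, 133, 134, 94, 89, 88, 88, 88, 89, 89, 88, 88, 88, 88, 88, 88]
now 110 [112, 112, 111, 112, 85, 111, 106, 85, 82, 82, 61, 63, 67, 68, 69, 68, 68, 67, 65, 62, 56, 100, 117, 117, 115, 84, 85, 84, 85, 85, 86, 85, 84, 85, 85, 85]
now 135 [62, 57, 58, 65, 67, 70, 93, 72, 74, 76, 77, 79, 78, 79, 79, 80, 80, 80, 78, 76, 78, 77, 77, 76, 73, 71, 68, 62, 59, 57, 66, 69, 67, 67, 67, 68]
now 142 [59, 65, 67, 128, 130, 130, 100, 93, 73, 74, 78, 78, 79, 79, 79, 80, 80, 79, 79, 77, 78, 76, 77, 76, 74, 71, 69, 64, 57, 67, 67, 66, 67, 67, 67, 67]
now 150 [130, 129, 129, 129, 128, 144, 141, 87, 72, 74, 74, 77, 80, 80, 79, 79, 80, 79, 78, 78, 75, 77, 76, 75, 74, 73, 69, 66, 63, 73, 74, 66, 60, 67, 67, 67]
[0.541, 0.276, 0.18] [287.4  88.2]
[0.541, 0.276, 0.16] [287.9  96.7]
[0.541, 0.276, 0.13] [288.8 109.2]
[0.541, 0.275, 0.09] [289.9 125.2]
[0.541, 0.275, 0.05] [290.9 140.3]
[0.541, 0.275, 0.02] [291.6 151.1]
```

With the lean of the perspective accounted for, the rod and the tube axis agree within about 1 mm. I lower it.

```bash
python3 inch.py '[[0.012,0,0,0.01,0,0,0],[0.012,0,0,0.02,0,0,0],[0.012,0,0,0.03,0,0,0],[0.012,0,0,0.04,0,0,0],[0.012,0,0,0.045,0,0,0]]'
python3 inch.py '[[0.012,0,0,0.005,0,0,0],[0.012,0,0,0.01,0,0,0],[0.012,0,0,0.015,0,0,0],[0.012,0,0,0.02,0,0,0],[0.012,0,0,0.024,0,0,0]]'
python3 inch.py '[[0.012,0,0,0.002,0,0,0],[0.012,0,0,0.005,0,0,0],[0.012,0,0,0.008,0,0,0],[0.012,0,0,0.01,0,0,0],[0.012,0,0,0.01,0,0,0]]'
```

```text
t: 18.63
eef_pos: [0.5392, 0.2765, 0.1318]
tool_rot: [0.773, 0.634, -0.002, -0.0]
wrist_force: [0.3, -1.0, -6.9]
opening: 0.0185
grip_force: 50.0
t: 19.05
eef_pos: [0.5404, 0.2773, 0.1101]
tool_rot: [0.773, 0.634, 0.0, 0.0]
wrist_force: [-0.9, -0.7, -6.8]
opening: 0.0189
grip_force: 50.0
t: 19.47
eef_pos: [0.5404, 0.2778, 0.1005]
tool_rot: [0.773, 0.634, 0.0, -0.0]
wrist_force: [0.5, 1.0, -6.3]
opening: 0.0187
grip_force: 50.0
```

```bash
python3 inch.py '[[0.012,0,0,0.001,0,0,0],[0.012,0,0,0.002,0,0,0],[0.012,0,0,0.002,0,0,0]]'
python3 inch.py '[[0.06,0,0,0,0,0,0],[0.06,0,0,0,0,0,0],[0.06,0,0,0,0,0,0],[0.06,0,0,0,0,0,0],[0.06,0,0,0,0,0,0]]'
python3 inch.py '[[0.06,0,0,-0.01,0,0,0],[0.06,0,0,-0.04,0,0,0],[0.06,0,0,-0.08,0,0,0],[0.06,0,0,-0.12,0,0,0],[0.06,0,0,-0.16,0,0,0]]'
python3 inch.py '[[0.06,-0.04,0,0,0,0,0],[0.06,-0.08,0,0,0,0,0],[0.06,-0.08,0,0,0,0,0]]'
python3 - <<'E'
from h import *; from rig import arm
i=arm.snapshot("side")["img"][60:180,230:370,::-1];s=arm.snapshot("scene")["img"][:,:,::-1]
cv2.imwrite("pics/end.png",np.vstack([cv2.resize(np.hstack([i,s[70:190,380:520]]),(640,274),interpolation=3),cv2.resize(s[100:280,130:450],(560,315))[:, :].copy() if 0 else cv2.copyMakeBorder(cv2.resize(s[100:280,130:450],(560,315)),0,0,0,80,0)]))
E
```

```text
t: 19.72
eef_pos: [0.5406, 0.2779, 0.0999]
tool_rot: [0.773, 0.634, 0.001, 0.0]
wrist_force: [-2.5, -0.1, 3.9]
opening: 0.0185
grip_force: 50.0
t: 20.13
eef_pos: [0.5406, 0.2771, 0.0985]
tool_rot: [0.773, 0.634, 0.0, 0.0]
wrist_force: [-0.2, -0.7, -1.3]
opening: 0.0443
grip_force: 0.0
t: 20.55
eef_pos: [0.5399, 0.2772, 0.261]
tool_rot: [0.773, 0.634, 0.0, 0.0]
wrist_force: [1.3, 0.9, -0.4]
opening: 0.0596
grip_force: 0.0
t: 20.8
eef_pos: [0.5258, 0.1901, 0.2598]
tool_rot: [0.776, 0.63, -0.001, 0.003]
wrist_force: [0.4, -1.2, -1.4]
opening: 0.0599
grip_force: 0.0
```

View pics/end.png

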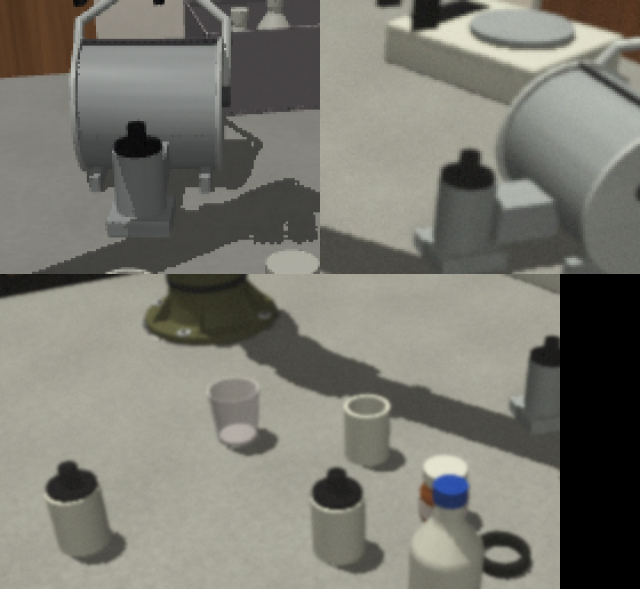

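The cartridge sits flat on the well rim at crop (137,145) and (468,170). All three canisters stand upright and the two light ones are closed.

```bash
python3 inch.py '[[0.06,0,0,0,0,0,0],[0.06,0,0,0,0,0,0],[0.06,0,0,0,0,0,0]]'; python3 -c "
from rig import arm
print(arm.job_done())"
```

```text
t: 21.15
eef_pos: [0.5243, 0.2005, 0.2585]
tool_rot: [0.772, 0.635, 0.0, -0.0]
wrist_force: [0.0, -0.1, 0.9]
opening: 0.06
grip_force: 0.0
the job is handed in; nothing more can be done
None
```

The heavy cartridge (its canister hefted at about 6.7 N, against 1.7 and 1.9 N for the other two) is seated in the sampler's ballast well, all three canisters stand upright with the two light ones closed, and I handed the job in at about 21 s; it printed no verdict.

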